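# Pop the battery hatch on its push-push latch

### The job

Press the wide hatch of the battery box in once to release its push-push latch, let it spring up, and make sure that it stays standing open so that the battery can be changed. Only press: do not pick up, push about or tip either box, do not push the popped hatch back down, keep the fuse box's narrow hatch shut, and leave the sockets and the screwdriver where they are.

Things in the scene. Friction and masses are not known exactly. Their poses are not given: they have to be found in the camera images.
- battery_box: larger of two loose dark grey cases with light grey top hatches: 116 (x) x 136 (y) x 85 high mm, about 2.2 kg. Origin: centre of its underside, z up. The wide hatch, 83 x 104 mm, 6 thick, has its top 88 mm up when shut (3 mm proud of the side walls); hinge along y at box x = +42 mm, 83 mm up; free grip end with thin rubber ribs at the -x side, where the front wall is only 72 mm high
- battery_hatch_pad (a point): where to press: on the top face of the wide hatch, mid-width, 62 mm from the hinge, 22 mm from the free end, amid the rubber ribs. Moves with the hatch (its z axis points out of the top face). Releasing takes 4.5 mm of travel down here and 3 to 5 N; a hard stop follows at 6.5 mm
- battery_hatch (a joint): angle of the wide hatch, rad: 0 shut, negative pressed in (released from about -0.07, stop -0.105), 1.15 fully open. Push-push: once pressed in, it follows the finger as that backs off; a spring (about 3 N at the pad) swings it up in about half a second and holds it open. A finger above it holds it back; an open hatch pushed down to the stop latches shut again
- fuse_box: the smaller loose case, 116 (x) x 78 (y) x 85 high mm, about 1.4 kg, with a narrow hatch 83 x 46 mm in its top; origin and axes as for battery_box. Not to be opened
- fuse_hatch (a joint): angle of the narrow hatch of the fuse box, rad: 0 = shut; same kind of latch
- large_socket: bystander: steel socket standing on end, 42 mm diameter, 62 mm high; origin at the centre of its underside
- deep_socket: bystander: slim steel socket standing on end, 30 mm diameter, 85 mm high; origin at the centre of its underside
- screwdriver: bystander: screwdriver with black handle lying on the board, 200 mm long along its x; origin under its middle

How it is judged:
By the outcome, as a careful person would: the job done as asked, in the order asked, and still so for the second after the job is handed in, with the robot touching nothing.
It also fails if it takes over 32 s, if anything falls off the work surface, if the arm or the gripper's body presses on something with over 40 N, if the wrist force passes 120 N, or if a joint passes its speed limit or range.

### The arm

A 6-joint arm with a two-finger parallel gripper is mounted at the origin on the work surface. World frame = base frame: x ahead of the robot, y to its left, z up, the work surface at z = 0. Lengths are in m, angles in rad, forces in N, time in s.
With the tool pointing down it reaches from about 0.275 to 0.825 m from the base axis. Payload 5.2 kg.
Tool frame: the origin (TCP) lies at the very end of the fingers, on their centre line; the grasp point (between the pads) lies 19 mm behind it; x points along the fingers, y is the direction in which the jaws open and shut, and the axes are right-handed (so a half turn about x gives the same grasp; the last joint's range is limited). The gripper opens to 93 mm and grips with 3 to 60 N. Pads are 15 mm wide; open, the fingers measure 128 mm over their backs; the gripper's body (75 mm by 188 mm) begins 65 mm behind the grasp point.
Start: joints at [1.079, 0.259, 1.535, -0, 1.348, -0.203], TCP at [0.157, 0.527, 0.181] pointing down, gripper open.
Joint ranges: [-3.14, 3.14], [-0.91, 2.08], [0.19, 2.58], [-1.22, 4.36], [0.22, 2.71], [-3.12, 3.12]. Speed limits (rad/s): [2.57, 2.57, 3.14, 3.14, 3.14, 3.14].

### API

Orientations are given as a unit quaternion [x, y, z, w].
In Python, from station import bot gives the robot as it stands.
- The arm moves only by the tool jog_arm, never from a script. Its argument "deltas" is one flat list of numbers, 6 for each row, row after row: the shift along the tool's x, y, z in mm, then the turn, a rotation vector about the tool's x, y, z in rad. A call has 1 to 10 rows; each row shifts and turns the commanded pose from where the row before left it, along the tool's axes as they then stand; what a row does not reach is not made up. A row lasts 1/10 s, in which the tool goes at most 50 mm and 8.59 degrees, less where a joint would pass 70% of its speed; a pose out of reach is approached as far as the arm can. A call with a gripper value outside its range is refused whole. "grip" is the opening, from -1 (shut) to 1 (fully open), so that 0 is half open, set as the call begins (left out, the last holds). The fingers move at their own pace and stop on an object; the grip force is fixed at half the most. Time passes only in rows, so rows that do not move let the fingers close. It gives the time, the measured TCP pose, the force and the opening at its end, in the units of the state.
- bot.read_state(): the state, without advancing time (a new reading comes with each control period).
- bot.snapshot(name): name is "scene" or "top"; returns (picture, depth): 480x640x3 uint8, blue, green, red; 480x640 float32, m along the optical axis (not along the pixel's ray), 0 where there is no reading.
- bot.camera_info(name): a dict with "intrinsics" (3x3 intrinsics, pixels), "xyz" and "orientation" of the camera in the world. Camera axes: x right, y up, looking along -z (the intrinsics and any distortion apply to the point x, -y, -z); pixel columns grow to the right and rows downward; lengths in m; the calibration is good to about 2 mm. A picture is of the moment at which its call begins. camera_info takes no time and is no camera call.
- bot.job_done(): hands the job in, once; it reports no verdict.
The state is a dict: "time": time; "joints": joint angles; "joint_velocities": joint speeds; "joint_torque": joint torques, N m; "tool_pos": TCP position; "ee_rot": TCP orientation; "ft_force": force on the tool from outside, world axes, zero at the start; "torque": the same for the moment, N m; "grip_width": finger opening in m.
Only numpy, scipy, OpenCV 4.12 (cv2) and the standard library are available. Lean on these libraries where they do the work, as an engineer would, in place of code of your own. Each camera call takes 0.05 s, during which the arm holds its last target.

## Working session

There is one attempt and no reset: what is moved stays moved. The work goes in short steps, Python scripts to look and compute and a tool call to move; the robot and the scene stay as the last step left them, time stands still between calls to the robot, and variables do not carry over. Pictures are saved under pics/ and viewed, and the job is handed in when it is done.

Besides the shell and the picture viewer there is one more tool, called after "Request:" by a JSON object that holds its "name" and its "arguments". jog_arm: Moves the arm, as the interface text tells. Its arguments: {"type":"object","properties":{"deltas":{"type":"array","items":{"type":"number"}},"grip":{"type":"number"}},"required":["deltas"]}

```bash
mkdir -p pics; cat > h.py <<'E'
import numpy as np,cv2
from scipy.spatial.transform import Rotation as R
from station import bot
def save(n,f):
    im,d=bot.snapshot(n); im=np.array(im); cv2.imwrite('pics/'+f+'.png',im); np.save('pics/'+f+'.npy',d); return im,np.array(d)
def cloud(n,d):
    c=bot.camera_info(n);K=np.array(c['intrinsics']);v,u=np.mgrid[:480,:640]
    p=np.stack([(u-K[0,2])/K[0,0]*d,-(v-K[1,2])/K[1,1]*d,-d],-1)
    return p@R.from_quat(c['orientation']).as_matrix().T+np.array(c['xyz'])
E
python3 - <<'E'
from h import *
for n in('top','scene'):
    save(n,n+'1'); print(bot.camera_info(n))
print(bot.read_state())
E
```

```text
{'intrinsics': array([[444.25128203,   0.        , 320.56079161],
       [  0.        , 444.25128203, 239.16912469],
       [  0.        ,   0.        ,   1.        ]]), 'xyz': array([0.45807489, 0.00320062, 1.15822738]), 'orientation': array([-0.04634583,  0.06713749,  0.70512691, -0.70437254])}
{'intrinsics': array([[456.20628722,   0.        , 324.39344562],
       [  0.        , 456.20628722, 238.63834002],
       [  0.        ,   0.        ,   1.        ]]), 'xyz': array([1.19048988, 0.16263318, 0.83280483]), 'orientation': array([0.19709406, 0.26366395, 0.75132498, 0.5719668 ])}
{'time': 0.1, 'joints': array([ 1.07921890e+00,  2.59248956e-01,  1.53596050e+00,  6.08698880e-06,
        1.34797206e+00, -2.02782610e-01]), 'joint_velocities': array([-0.0003507 , -0.00062704, -0.00200676, -0.00036155,  0.00018628,
        0.00111631]), 'joint_torque': array([ 2.40955160e-03, -4.38209689e+01, -2.84647000e+01,  7.22453976e-02,
        3.60810407e-02, -1.59892340e-05]), 'tool_pos': array([0.15634673, 0.52675212, 0.18041754]), 'ee_rot': array([ 0.10122286,  0.69994059, -0.10227789,  0.69955438]), 'ft_force': array([ 0.63127393, -0.03454299, -0.08124684]), 'torque': array([-0.009778  , -0.00636732, -0.02573956]), 'grip_width': 0.09288319365423993}
```

View pics/top1.png

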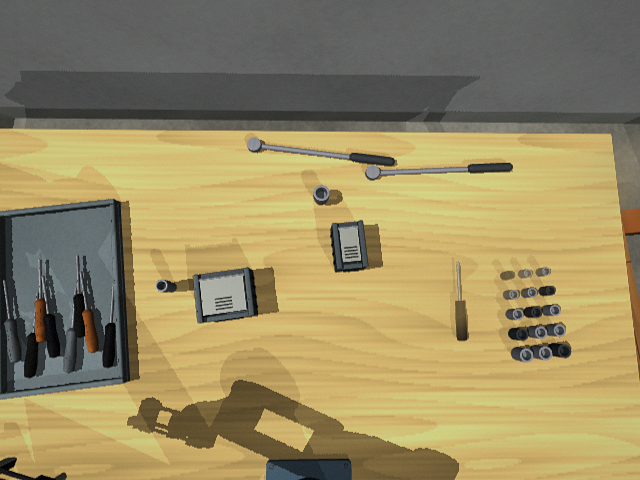

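View pics/scene1.png

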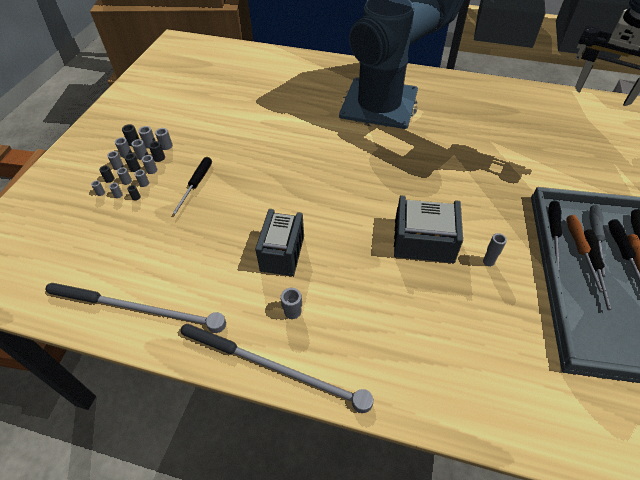

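The top view shows the battery box at about (225,295), with its ribs on the robot side at (224,303). The fuse box is at (350,246), the deep socket at (166,286), the large socket at (321,194) and the screwdriver at (461,300). Next I'll measure the hatch.

```bash
python3 - <<'E'
from h import *
for n in('top','scene'):
    im=cv2.imread(f'pics/{n}1.png'); d=np.load(f'pics/{n}1.npy'); P=cloud(n,d)
    hsv=cv2.cvtColor(im,cv2.COLOR_BGR2HSV)
    # table check
    tz=P[...,2][(hsv[...,1]>80)&(d>0)&(np.abs(P[...,0]-.45)<.2)&(np.abs(P[...,1])<.4)]; print(n,'table z',np.median(tz))
    m=((hsv[...,1]<40)&(hsv[...,2]>140)&(P[...,2]>.07)&(P[...,2]<.105)).astype(np.uint8)
    m=cv2.morphologyEx(m,cv2.MORPH_CLOSE,np.ones((7,7)))
    k,l,st,c=cv2.connectedComponentsWithStats(m)
    for i in range(1,k):
        if st[i,4]<150: continue
        q=P[(l==i)&(d>0)]
        cs,_=cv2.findContours((l==i).astype(np.uint8),0,2)
        # cast contour onto z=0.088
        ci=bot.camera_info(n);K=np.array(ci['intrinsics']);uv=cs[0][:,0].astype(float)
        r=np.c_[(uv[:,0]-K[0,2])/K[0,0],-(uv[:,1]-K[1,2])/K[1,1],-np.ones(len(uv))]@R.from_quat(ci['orientation']).as_matrix().T
        o=np.array(ci['xyz']); w=o+r*((.088-o[2])/r[:,2])[:,None]
        print(st[i],c[i].round(1),'z',np.median(q[:,2]).round(4),'mean',q.mean(0).round(4))
        print('  rect',cv2.minAreaRect((w[:,:2]*1000).astype(np.float32)))
    # box height points around battery
    q=P[(P[...,2]>.03)&(P[...,2]<.12)&(d>0)&(np.abs(P[...,0]-.37)<.13)&(np.abs(P[...,1]-.23)<.1)]
    t=q[q[:,2]>.065]; print('box',cv2.minAreaRect((t[:,:2]*1000).astype(np.float32)),np.median(t[:,2]))
E
```

```text
top table z 0.0002722739477800662
[338 226  23  36 622] [349.6 243.9] z 0.0886 mean [ 0.62   -0.0995  0.0885]
  rect ((620.6051635742188, -99.52114868164062), (85.360595703125, 45.70549774169922), 7.188998699188232)
[ 199  274   47   42 1541] [222.5 294.5] z 0.0885 mean [0.4979 0.205  0.0885]
  rect ((498.2068176269531, 205.24510192871094), (83.96468353271484, 102.77632141113281), 7.9429192543029785)
box ((474.5653381347656, 201.59158325195312), (69.58809661865234, 137.0708465576172), 7.920344352722168) 0.0871402471469993
scene table z -0.0010622455501902994
[ 406  200   50   34 1410] [430.3 216.5] z 0.0874 mean [0.5018 0.2049 0.0874]
  rect ((501.5697021484375, 204.518310546875), (86.16426086425781, 102.2939453125), 8.048673629760742)
[264 214  30  33 645] [279.  229.8] z 0.0873 mean [ 0.6235 -0.0992  0.0874]
  rect ((622.7356567382812, -99.26163482666016), (84.4410400390625, 44.65043640136719), 5.864335536956787)
box ((472.0656433105469, 200.69651794433594), (65.60743713378906, 137.37701416015625), 5.052313804626465) 0.08697944800828078
```

```bash
python3 - <<'E'
import cv2
a=cv2.imread('pics/top1.png')[255:335,150:270]; b=cv2.imread('pics/scene1.png')[185:275,380:520]
cv2.imwrite('pics/c1.png',cv2.resize(a,None,fx=5,fy=5,interpolation=2)); cv2.imwrite('pics/c2.png',cv2.resize(b,None,fx=5,fy=5,interpolation=2))
E
```

```text
(no output)
```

View pics/c1.png

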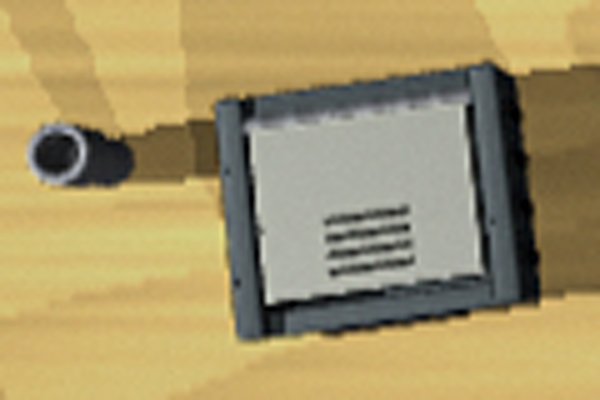

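View pics/c2.png

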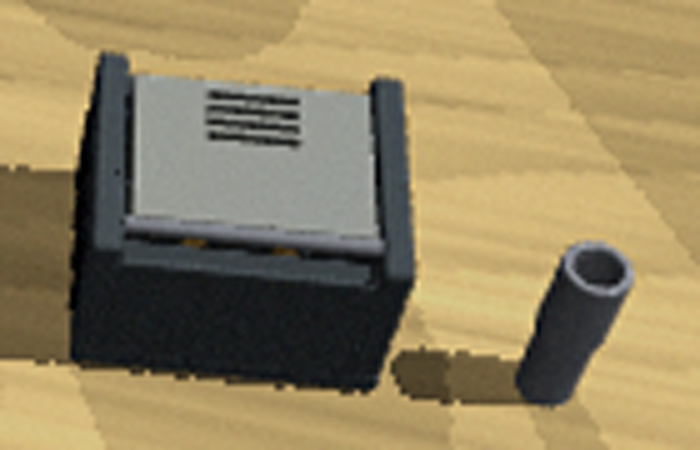

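The crops show the ribs centred at about (224,303) in the top view, and the hinge barrel on the far (+x) side. The hatch is shut and the box is yawed about +8°. Next I'll work out the approach.

```bash
cat > go.py <<'E'
from h import *
import sys
def rel(tgt,yaw=np.radians(8)):
    s=bot.read_state(); T=R.from_quat(s['ee_rot']); p=np.array(s['tool_pos'])
    by=np.array([-np.sin(yaw),np.cos(yaw),0]); best=None
    for sg in(1,-1):
        x=np.array([0,0,-1.]);y=sg*by;G=R.from_matrix(np.c_[x,y,np.cross(x,y)])
        rv=(T.inv()*G).as_rotvec(); print('tool y',sg,'rotvec',rv.round(4))
    print('mm in tool',(T.inv().apply(np.array(tgt)-p)*1000).round(2),'p',p.round(4),'F',np.round(s['ft_force'],2),'t',s['time'],'w',round(float(s['grip_width']),4),'q',np.round(s['joints'],2))
if __name__=='__main__': rel([float(a) for a in sys.argv[1:4]])
E
python3 - <<'E'
from h import *
for n,(u,v) in dict(top=(224.2,303.4),scene=(430.8,208.8)).items():
    ci=bot.camera_info(n);K=np.array(ci['intrinsics']);o=np.array(ci['xyz'])
    r=R.from_quat(ci['orientation']).apply([(u-K[0,2])/K[0,0],-(v-K[1,2])/K[1,1],-1]); print(n,o+r*(.088-o[2])/r[2])
E
python3 go.py .48 .202 .15
```

```text
top [0.47699182 0.2003969  0.088     ]
scene [0.47990363 0.20313921 0.088     ]
tool y 1 rotvec [-0.4284 -0.0007  0.0015]
tool y -1 rotvec [2.7132e+00 2.0000e-03 9.0000e-04]
mm in tool [  30.63 -219.08  402.75] p [0.1563 0.5268 0.1804] F [ 0.63 -0.03 -0.08] t 0.1 w 0.0929 q [ 1.08  0.26  1.54  0.    1.35 -0.2 ]
```

Request:
{"name": "jog_arm", "arguments": {"deltas": [0, -20, 36, 0, 0, 0, 0, -20, 36, 0, 0, 0, 0, -20, 36, 0, 0, 0, 0, -20, 36, 0, 0, 0, 0, -20, 36, 0, 0, 0, 0, -20, 36, 0, 0, 0, 0, -20, 36, 0, 0, 0, 0, -20, 36, 0, 0, 0, 0, -20, 36, 0, 0, 0, 0, -20, 36, 0, 0, 0], "grip": -1}}

```text
time: 1.1
tool_pos: [0.4454, 0.2315, 0.1809]
ee_rot: [0.102, 0.7, -0.102, 0.7]
ft_force: [1.1, 0.7, -0.5]
grip_width: 0.0177
```

Request:
{"name": "jog_arm", "arguments": {"deltas": [0, 0, 0, -0.107, 0, 0, 0, 0, 0, -0.107, 0, 0, 0, 0, 0, -0.107, 0, 0, 0, 0, 0, -0.107, 0, 0, 0, 0, 0, 0, 0, 0]}}

```text
time: 1.6
tool_pos: [0.4445, 0.2328, 0.1808]
ee_rot: [-0.05, 0.706, 0.049, 0.705]
ft_force: [0.1, -0.6, -0.0]
grip_width: 0.0006
```

```bash
python3 go.py .479 .202 .11
```

```text
tool y 1 rotvec [ 0.0003 -0.001   0.0002]
tool y -1 rotvec [-3.1413e+00 -2.0000e-04 -1.5000e-03]
mm in tool [ 70.73 -35.31  29.97] p [0.4445 0.2328 0.1808] F [ 0.13 -0.64 -0.03] t 1.6 w 0.0006 q [ 0.26  0.17  1.65 -0.    1.32 -1.45]
```

Request:
{"name": "jog_arm", "arguments": {"deltas": [0, -17.6, 15, 0, 0, 0, 0, -17.7, 15, 0, 0, 0, 20, 0, 0, 0, 0, 0, 20, 0, 0, 0, 0, 0, 20, 0, 0, 0, 0, 0, 10, 0, 0, 0, 0, 0, 0, 0, 0, 0, 0, 0, 0, 0, 0, 0, 0, 0]}}

```text
time: 2.4
tool_pos: [0.4796, 0.2023, 0.1116]
ee_rot: [-0.049, 0.705, 0.049, 0.706]
ft_force: [-0.1, -0.5, -0.1]
grip_width: 0.0007
```

```bash
python3 go.py .479 .202 .09; python3 - <<'E'
from h import *
a,_=save('top','top2');b,_=save('scene','scene2')
c=cv2.resize(np.hstack([a[240:340,150:290],b[130:270,370:510][20:120]]),None,fx=2.8,fy=2.8); cv2.imwrite('pics/c3.png',c)
E
```

```text
tool y 1 rotvec [-0.0012  0.0004 -0.    ]
tool y -1 rotvec [ 3.1404e+00 -0.0000e+00 -6.0000e-04]
mm in tool [21.61 -0.25 -0.69] p [0.4796 0.2023 0.1116] F [-0.14 -0.46 -0.08] t 2.4 w 0.0007 q [ 0.18  0.26  1.71 -0.    1.17 -1.52]
```

View pics/c3.png

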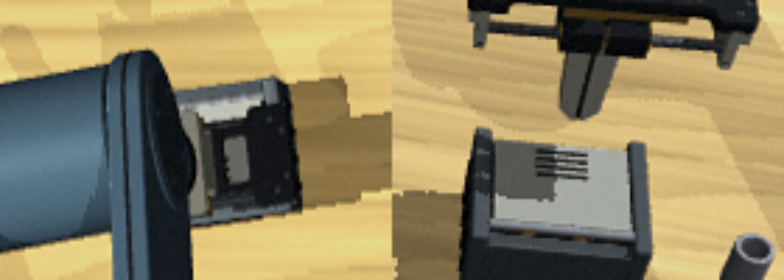

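In the scene crop the closed fingertips, at about (577,115), are over the ribs at (562,163). I'll go down in small steps and watch the force.

Request:
{"name": "jog_arm", "arguments": {"deltas": [10, 0, 0, 0, 0, 0, 9, 0, 0, 0, 0, 0, 0, 0, 0, 0, 0, 0, 0, 0, 0, 0, 0, 0]}}

```text
time: 2.9
tool_pos: [0.479, 0.2021, 0.0917]
ee_rot: [-0.049, 0.706, 0.049, 0.705]
ft_force: [-0.3, -1.1, 0.4]
grip_width: 0.0007
```

Request:
{"name": "jog_arm", "arguments": {"deltas": [1, 0, 0, 0, 0, 0, 1, 0, 0, 0, 0, 0, 0, 0, 0, 0, 0, 0]}}

```text
time: 3.2
tool_pos: [0.4794, 0.2022, 0.0902]
ee_rot: [-0.049, 0.705, 0.049, 0.705]
ft_force: [-0.1, 0.7, 0.2]
grip_width: 0.0006
```

Request:
{"name": "jog_arm", "arguments": {"deltas": [1, 0, 0, 0, 0, 0, 0, 0, 0, 0, 0, 0]}}

```text
time: 3.4
tool_pos: [0.4793, 0.2022, 0.0891]
ee_rot: [-0.049, 0.705, 0.049, 0.705]
ft_force: [-1.2, -0.9, -0.0]
grip_width: 0.0005
```

Request:
{"name": "jog_arm", "arguments": {"deltas": [1, 0, 0, 0, 0, 0, 0, 0, 0, 0, 0, 0]}}

```text
time: 3.6
tool_pos: [0.4792, 0.2022, 0.088]
ee_rot: [-0.049, 0.705, 0.049, 0.705]
ft_force: [0.4, -0.8, -0.1]
grip_width: 0.0007
```

Request:
{"name": "jog_arm", "arguments": {"deltas": [1, 0, 0, 0, 0, 0, 0, 0, 0, 0, 0, 0]}}

```text
time: 3.8
tool_pos: [0.4793, 0.2022, 0.087]
ee_rot: [-0.049, 0.705, 0.049, 0.705]
ft_force: [-0.1, 0.3, 0.4]
grip_width: 0.0004
```

Request:
{"name": "jog_arm", "arguments": {"deltas": [1, 0, 0, 0, 0, 0, 0, 0, 0, 0, 0, 0]}}

```text
time: 4.0
tool_pos: [0.4793, 0.2022, 0.086]
ee_rot: [-0.049, 0.705, 0.049, 0.705]
ft_force: [-0.0, -0.1, 0.4]
grip_width: 0.0007
```

Request:
{"name": "jog_arm", "arguments": {"deltas": [1, 0, 0, 0, 0, 0, 0, 0, 0, 0, 0, 0]}}

```text
time: 4.2
tool_pos: [0.4793, 0.2022, 0.085]
ee_rot: [-0.049, 0.705, 0.049, 0.705]
ft_force: [0.9, 0.6, 0.4]
grip_width: 0.0006
```

Request:
{"name": "jog_arm", "arguments": {"deltas": [1, 0, 0, 0, 0, 0, 0, 0, 0, 0, 0, 0]}}

```text
time: 4.4
tool_pos: [0.4793, 0.2022, 0.084]
ee_rot: [-0.049, 0.705, 0.049, 0.705]
ft_force: [-0.4, -0.0, 0.7]
grip_width: 0.0004
```

```bash
python3 - <<'E'
from h import *
b,d=save('scene','scene3')
cv2.imwrite('pics/c4.png',cv2.resize(b[150:270,380:520],None,fx=5,fy=5)); s=bot.read_state();print(s['ft_force'],s['tool_pos'])
E
```

```text
[-0.27957374  1.58823313  0.37668035] [0.4793098  0.20216407 0.08407955]
```

View pics/c4.png

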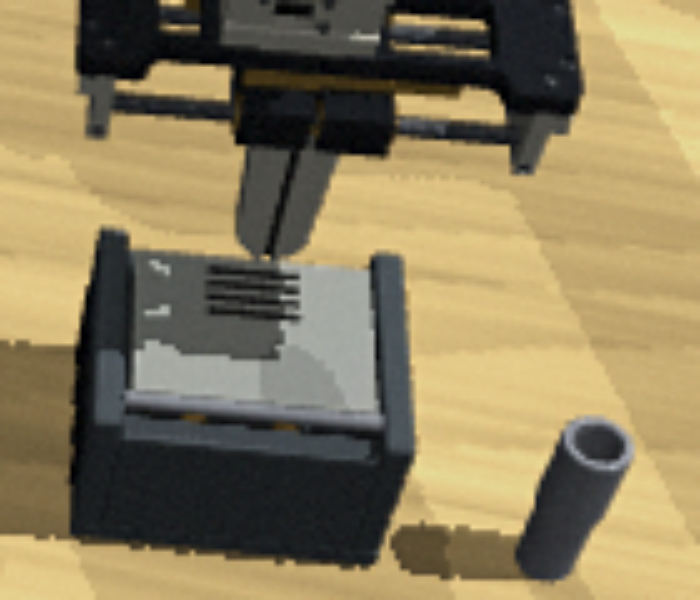

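The fingertip shows at about crop (268,258), which isn't on the ribs at (255,290), and there is no contact force. I'll check this with depth before going lower.

```bash
python3 - <<'E'
from h import *
d=np.load('pics/scene3.npy');P=cloud('scene',d)
ci=bot.camera_info('scene');K=np.array(ci['intrinsics']);o=np.array(ci['xyz']);Rm=R.from_quat(ci['orientation'])
def proj(p):
    c=Rm.inv().apply(np.array(p)-o);return K[0,0]*c[0]/-c[2]+K[0,2],K[1,2]-K[1,1]*c[1]/-c[2]
print('tcp px',proj([.4793,.2022,.084]),'at 90',proj([.4793,.2022,.090]),'proj edge',proj([.4585,.1993,.088]))
for u in(430,432,434,437):
  for v in(190,194,198,200,201,202,203,206,208): print(u,v,P[v,u].round(4))
E
```

```text
tcp px (np.float64(430.08561907586426), np.float64(209.74223065752568)) at 90 (np.float64(430.56731873352487), np.float64(207.90516476056084)) proj edge (np.float64(430.3057492498773), np.float64(201.56821300013974))
430 190 [0.4893 0.1913 0.1525]
430 194 [0.4905 0.1932 0.1424]
430 198 [0.4872 0.1954 0.1276]
430 200 [0.4892 0.1963 0.1237]
430 201 [ 0.3694  0.2027 -0.0009]
430 202 [0.4609 0.1988 0.0889]
430 203 [0.4625 0.1992 0.0875]
430 206 [0.4715 0.2004 0.0875]
430 208 [0.4782 0.2011 0.0883]
432 190 [0.4894 0.1952 0.1537]
432 194 [0.4884 0.1973 0.1414]
432 198 [0.4876 0.1994 0.1291]
432 200 [0.4881 0.2004 0.1237]
432 201 [0.4888 0.2009 0.1215]
432 202 [0.4595 0.2031 0.0887]
432 203 [0.4625 0.2034 0.0887]
432 206 [0.47   0.2047 0.0871]
432 208 [0.4753 0.2055 0.0864]
434 190 [0.4886 0.1992 0.154 ]
434 194 [0.4871 0.2013 0.1412]
434 198 [0.4875 0.2034 0.1301]
434 200 [0.4862 0.2046 0.1229]
434 201 [0.4845 0.2052 0.1183]
434 202 [0.4581 0.2073 0.0884]
434 203 [0.4605 0.2078 0.0878]
434 206 [0.4709 0.2088 0.0893]
434 208 [0.4771 0.2095 0.0895]
437 190 [0.4878 0.2051 0.1548]
437 194 [0.4875 0.2073 0.1432]
437 198 [0.4849 0.2096 0.1292]
437 200 [0.487  0.2105 0.1254]
437 201 [ 0.3646  0.2195 -0.0011]
437 202 [0.4548 0.2139 0.0868]
437 203 [0.4577 0.2142 0.0867]
437 206 [0.4685 0.2152 0.0885]
437 208 [0.4718 0.2161 0.0858]
```

```bash
python3 - <<'E'
from h import *
def tip(f):
    d=np.load(f'pics/{f}.npy');P=cloud('scene',d)
    m=(np.abs(P[...,0]-.484)<.012)&(np.abs(P[...,1]-.202)<.02)&(P[...,2]>.095)&(P[...,2]<.17)
    v,u=np.where(m);i=np.argsort(-v)[:6];print(f,[(u[j],v[j],P[v[j],u[j]].round(3)) for j in i])
tip('scene2');tip('scene3')
save('scene','scene4');tip('scene4')
print(bot.read_state()['tool_pos'])
d=np.load('pics/scene1.npy');P=cloud('scene',d)
m=(np.linalg.norm(P[...,:2]-[.156,.527],axis=-1)<.1)&(P[...,2]>.08)&(d>0);print(m.sum(),P[m][:,2].min() if m.any() else 0)
v,u=np.where(m);i=np.argsort(P[m][:,2])[:8]
for j in i:print(u[j],v[j],P[v[j],u[j]].round(3))
E
```

```text
scene2 [(np.int64(433), np.int64(192), array([0.491, 0.198, 0.15 ])), (np.int64(434), np.int64(192), array([0.489, 0.2  , 0.149])), (np.int64(437), np.int64(192), array([0.488, 0.206, 0.15 ])), (np.int64(439), np.int64(192), array([0.487, 0.21 , 0.15 ])), (np.int64(438), np.int64(192), array([0.487, 0.208, 0.149])), (np.int64(435), np.int64(191), array([0.489, 0.202, 0.152]))]
scene3 [(np.int64(436), np.int64(201), array([0.488, 0.209, 0.123])), (np.int64(434), np.int64(201), array([0.485, 0.205, 0.118])), (np.int64(431), np.int64(201), array([0.49 , 0.199, 0.122])), (np.int64(435), np.int64(201), array([0.488, 0.207, 0.123])), (np.int64(432), np.int64(201), array([0.489, 0.201, 0.122])), (np.int64(433), np.int64(200), array([0.486, 0.203, 0.123]))]
scene4 [(np.int64(436), np.int64(201), array([0.487, 0.209, 0.122])), (np.int64(435), np.int64(201), array([0.488, 0.207, 0.122])), (np.int64(431), np.int64(201), array([0.488, 0.199, 0.12 ])), (np.int64(432), np.int64(201), array([0.489, 0.201, 0.122])), (np.int64(434), np.int64(201), array([0.486, 0.205, 0.119])), (np.int64(433), np.int64(200), array([0.486, 0.203, 0.123]))]
[0.47936859 0.20218191 0.08412886]
2746 0.21544976250949122
623 104 [0.171 0.571 0.215]
624 105 [0.177 0.571 0.217]
577 91 [0.148 0.474 0.217]
626 105 [0.178 0.575 0.218]
624 104 [0.176 0.571 0.218]
625 105 [0.18  0.572 0.219]
580 90 [0.146 0.48  0.22 ]
626 104 [0.177 0.574 0.22 ]
```

Depth puts the real fingertip about 34 mm above the reported TCP. The offset is the same at the start and in both later pictures. The hatch is still flat at 0.088, so nothing has been touched yet. I'd expect contact near reported z ≈ 0.053, so I'll go down guided by force.

Request:
{"name": "jog_arm", "arguments": {"deltas": [5, 0, 0, 0, 0, 0, 5, 0, 0, 0, 0, 0, 0, 0, 0, 0, 0, 0, 0, 0, 0, 0, 0, 0]}}

```text
time: 4.9
tool_pos: [0.4791, 0.2021, 0.0738]
ee_rot: [-0.049, 0.706, 0.049, 0.705]
ft_force: [-0.1, 1.0, -0.2]
grip_width: 0.0001
```

Request:
{"name": "jog_arm", "arguments": {"deltas": [4, 0, 0, 0, 0, 0, 4, 0, 0, 0, 0, 0, 0, 0, 0, 0, 0, 0, 0, 0, 0, 0, 0, 0]}}

```text
time: 5.3
tool_pos: [0.4792, 0.2022, 0.066]
ee_rot: [-0.049, 0.706, 0.049, 0.705]
ft_force: [0.2, 0.0, -0.2]
grip_width: 0.0002
```

```bash
python3 - <<'E'
from h import *
b,d=save('scene','scene5')
cv2.imwrite('pics/c5.png',cv2.resize(b[150:270,380:520],None,fx=5,fy=5)); s=bot.read_state();print(s['ft_force'],s['tool_pos'])
P=cloud('scene',d)
m=(np.abs(P[...,0]-.484)<.012)&(np.abs(P[...,1]-.202)<.02)&(P[...,2]>.0915)&(P[...,2]<.17)
v,u=np.where(m);i=np.argsort(-v)[:6];print([(u[j],v[j],P[v[j],u[j]].round(3)) for j in i])
E
```

```text
[-0.51543367  0.25329687 -0.94900269] [0.47939518 0.20219155 0.06614231]
[(np.int64(434), np.int64(207), array([0.486, 0.208, 0.102])), (np.int64(433), np.int64(207), array([0.486, 0.206, 0.101])), (np.int64(436), np.int64(206), array([0.484, 0.212, 0.104])), (np.int64(435), np.int64(206), array([0.487, 0.21 , 0.106])), (np.int64(433), np.int64(206), array([0.487, 0.206, 0.106])), (np.int64(434), np.int64(206), array([0.487, 0.208, 0.106]))]
```

View pics/c5.png

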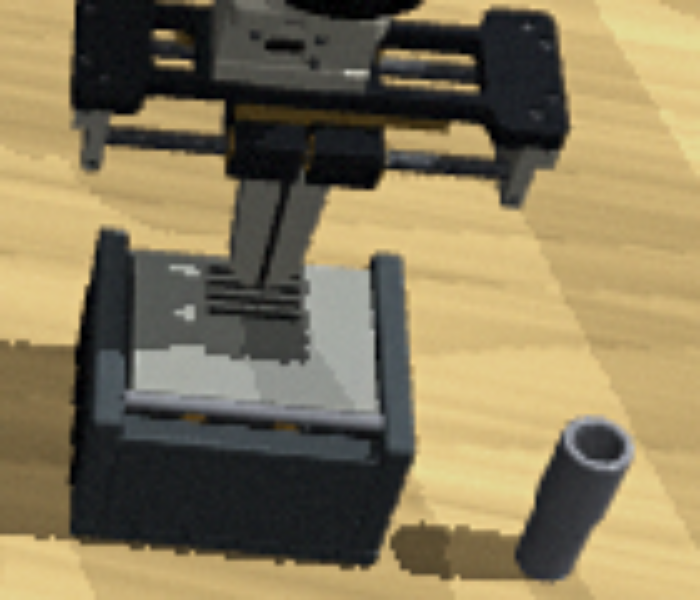

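The tip, at about crop (264,285), is still roughly 12 mm above the ribs and well placed.

Request:
{"name": "jog_arm", "arguments": {"deltas": [4, 0, 0, 0, 0, 0, 4, 0, 0, 0, 0, 0, 0, 0, 0, 0, 0, 0, 0, 0, 0, 0, 0, 0]}}

```text
time: 5.75
tool_pos: [0.4792, 0.2021, 0.0579]
ee_rot: [-0.049, 0.706, 0.049, 0.705]
ft_force: [-0.8, -0.2, -0.2]
grip_width: 0.0006
```

Request:
{"name": "jog_arm", "arguments": {"deltas": [1, 0, 0, 0, 0, 0, 1, 0, 0, 0, 0, 0, 0, 0, 0, 0, 0, 0]}}

```text
time: 6.05
tool_pos: [0.4793, 0.2022, 0.0561]
ee_rot: [-0.049, 0.705, 0.049, 0.705]
ft_force: [0.5, 0.1, 0.6]
grip_width: 0.0003
```

Request:
{"name": "jog_arm", "arguments": {"deltas": [1, 0, 0, 0, 0, 0, 0, 0, 0, 0, 0, 0]}}

```text
time: 6.25
tool_pos: [0.4793, 0.2022, 0.0551]
ee_rot: [-0.049, 0.705, 0.049, 0.705]
ft_force: [-0.2, -0.1, -0.3]
grip_width: 0.0007
```

Request:
{"name": "jog_arm", "arguments": {"deltas": [1, 0, 0, 0, 0, 0, 0, 0, 0, 0, 0, 0]}}

```text
time: 6.45
tool_pos: [0.4793, 0.2022, 0.0541]
ee_rot: [-0.049, 0.705, 0.049, 0.705]
ft_force: [0.0, 0.6, -0.1]
grip_width: 0.0003
```

Request:
{"name": "jog_arm", "arguments": {"deltas": [1, 0, 0, 0, 0, 0, 0, 0, 0, 0, 0, 0]}}

```text
time: 6.65
tool_pos: [0.4793, 0.2022, 0.053]
ee_rot: [-0.049, 0.705, 0.049, 0.705]
ft_force: [0.0, -0.2, -0.1]
grip_width: 0.0007
```

Request:
{"name": "jog_arm", "arguments": {"deltas": [1, 0, 0, 0, 0, 0, 0, 0, 0, 0, 0, 0]}}

```text
time: 6.85
tool_pos: [0.4793, 0.2022, 0.052]
ee_rot: [-0.049, 0.705, 0.049, 0.705]
ft_force: [-0.1, 1.2, -0.1]
grip_width: 0.0005
```

Request:
{"name": "jog_arm", "arguments": {"deltas": [1, 0, 0, 0, 0, 0, 0, 0, 0, 0, 0, 0]}}

```text
time: 7.05
tool_pos: [0.4794, 0.2022, 0.0512]
ee_rot: [-0.049, 0.705, 0.049, 0.705]
ft_force: [-0.3, 0.2, 0.1]
grip_width: 0.0007
```

Request:
{"name": "jog_arm", "arguments": {"deltas": [1, 0, 0, 0, 0, 0, 0, 0, 0, 0, 0, 0]}}

```text
time: 7.25
tool_pos: [0.4794, 0.2022, 0.0502]
ee_rot: [-0.049, 0.705, 0.049, 0.705]
ft_force: [-1.2, -0.3, 1.8]
grip_width: 0.0002
```

```bash
python3 - <<'E'
from h import *
b,d=save('scene','scene6')
cv2.imwrite('pics/c6.png',cv2.resize(b[150:270,380:520],None,fx=5,fy=5)); s=bot.read_state();print(s['ft_force'],s['tool_pos'])
E
```

```text
[ 0.37862064 -0.35399925  1.56963904] [0.47937507 0.20219578 0.05025859]
```

View pics/c6.png

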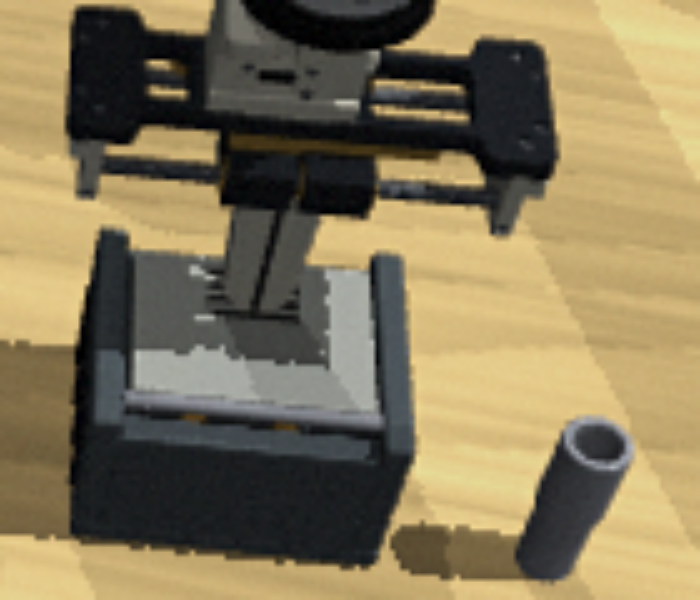

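The tip is on the ribs at about crop (255,310), and Fz reads about 1.7 N. Contact came at reported z ≈ 0.0507, so I'll press about 5.3 mm below that.

Request:
{"name": "jog_arm", "arguments": {"deltas": [1, 0, 0, 0, 0, 0, 1, 0, 0, 0, 0, 0, 0, 0, 0, 0, 0, 0]}}

```text
time: 7.6
tool_pos: [0.4792, 0.2022, 0.0481]
ee_rot: [-0.049, 0.705, 0.049, 0.705]
ft_force: [-1.3, 0.0, 3.6]
grip_width: 0.0004
```

Request:
{"name": "jog_arm", "arguments": {"deltas": [1, 0, 0, 0, 0, 0, 0, 0, 0, 0, 0, 0]}}

```text
time: 7.8
tool_pos: [0.4793, 0.2022, 0.047]
ee_rot: [-0.049, 0.705, 0.049, 0.705]
ft_force: [-1.7, -0.8, 3.3]
grip_width: 0.0007
```

Request:
{"name": "jog_arm", "arguments": {"deltas": [1, 0, 0, 0, 0, 0, 0, 0, 0, 0, 0, 0]}}

```text
time: 8.0
tool_pos: [0.4793, 0.2022, 0.046]
ee_rot: [-0.049, 0.705, 0.049, 0.705]
ft_force: [-2.2, 0.4, 4.4]
grip_width: 0.0009
```

Request:
{"name": "jog_arm", "arguments": {"deltas": [1, 0, 0, 0, 0, 0, 0, 0, 0, 0, 0, 0]}}

```text
time: 8.2
tool_pos: [0.4793, 0.2022, 0.045]
ee_rot: [-0.049, 0.705, 0.049, 0.705]
ft_force: [-1.9, -0.6, 3.7]
grip_width: 0.0007
```

Request:
{"name": "jog_arm", "arguments": {"deltas": [-20, 0, -3, 0, 0, 0, -40, 0, -15, 0, 0, 0, -40, 0, -20, 0, 0, 0, -40, 0, -20, 0, 0, 0, -40, 0, -20, 0, 0, 0, -20, 0, -20, 0, 0, 0, 0, 0, 0, 0, 0, 0, 0, 0, 0, 0, 0, 0, 0, 0, 0, 0, 0, 0, 0, 0, 0, 0, 0, 0]}}

```text
time: 9.2
tool_pos: [0.3822, 0.1884, 0.2435]
ee_rot: [-0.049, 0.706, 0.049, 0.704]
ft_force: [-0.8, 0.4, -0.8]
grip_width: 0.0006
```

```bash
python3 - <<'E'
from h import *
b,d=save('scene','scene7');print(bot.read_state()['ft_force'])
E
```

```text
[-0.41062836 -0.47009595  0.0488802 ]
```

View pics/scene7.png

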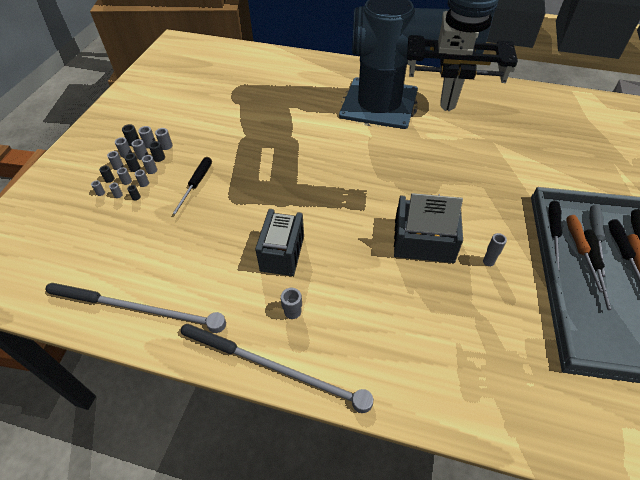

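The hatch, at about (433,213), has popped but is only partly up. I'll measure its angle, let some time pass and measure again.

```bash
cat > ang.py <<'E'
from h import *
import sys
def ang(n,f):
    d=np.load(f'pics/{f}.npy');P=cloud(n,d)
    yaw=np.radians(8);e=np.array([np.cos(yaw),np.sin(yaw)]);g=np.array([-e[1],e[0]])
    c=np.array([.479,.202])+62e-3*e  # hinge
    a=(P[...,:2]-c)@e;b=(P[...,:2]-c)@g
    m=(d>0)&(np.abs(b)<.04)&(a>-.095)&(a<-.005)&(P[...,2]>.075)&(P[...,2]<.2)
    A=a[m];z=P[...,2][m]
    if len(A)<20: print(f,'few');return
    k=np.polyfit(A,z,1);r=z-np.polyval(k,A)
    print(f,'n',m.sum(),'angle',np.arctan(-k[0]).round(3),'res',r.std().round(4),'a',A.min().round(3),A.max().round(3),'z',z.min().round(3),z.max().round(3))
E
python3 - <<'E'
from ang import *
ang('scene','scene1');ang('scene','scene7')
E
```

```text
scene1 n 1014 angle 0.01 res 0.0014 a -0.086 -0.005 z 0.084 0.092
scene7 n 1140 angle 1.104 res 0.0065 a -0.062 -0.005 z 0.097 0.163
```

Request:
{"name": "jog_arm", "arguments": {"deltas": [0, 0, 0, 0, 0, 0, 0, 0, 0, 0, 0, 0, 0, 0, 0, 0, 0, 0, 0, 0, 0, 0, 0, 0, 0, 0, 0, 0, 0, 0, 0, 0, 0, 0, 0, 0, 0, 0, 0, 0, 0, 0, 0, 0, 0, 0, 0, 0]}}

```text
time: 10.05
tool_pos: [0.3823, 0.1886, 0.2452]
ee_rot: [-0.049, 0.705, 0.049, 0.705]
ft_force: [0.0, 0.0, 0.7]
grip_width: 0.0005
```

```bash
python3 - <<'E'
from ang import *
b,_=save('scene','scene8');t,_=save('top','top8')
ang('scene','scene8');ang('top','top8')
cv2.imwrite('pics/c8.png',cv2.resize(np.hstack([b[170:270,380:520],t[240:340,150:290]]),None,fx=2.8,fy=2.8))
E
```

```text
scene8 n 1130 angle 1.101 res 0.0063 a -0.062 -0.005 z 0.099 0.162
top8 n 430 angle 0.48 res 0.018 a -0.095 -0.005 z 0.075 0.165
```

View pics/c8.png

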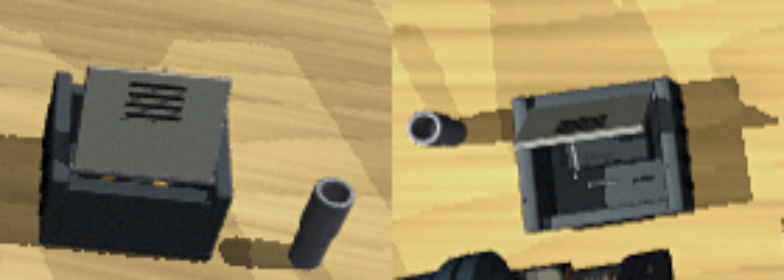

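The hatch stands fully open at about 1.10 rad, with its edge at z ≈ 0.162; the top view shows the open battery bay at (595,185). I'll wait about a second more, check that it still stands and that nothing else moved, and hand in.

Request:
{"name": "jog_arm", "arguments": {"deltas": [0, 0, 0, 0, 0, 0, 0, 0, 0, 0, 0, 0, 0, 0, 0, 0, 0, 0, 0, 0, 0, 0, 0, 0, 0, 0, 0, 0, 0, 0, 0, 0, 0, 0, 0, 0, 0, 0, 0, 0, 0, 0, 0, 0, 0, 0, 0, 0, 0, 0, 0, 0, 0, 0, 0, 0, 0, 0, 0, 0]}}

```text
time: 11.15
tool_pos: [0.3823, 0.1886, 0.2452]
ee_rot: [-0.049, 0.705, 0.049, 0.705]
ft_force: [-0.3, 0.9, 0.8]
grip_width: 0.0003
```

```bash
python3 - <<'E'
from ang import *
b,d=save('scene','scene9'); ang('scene','scene9')
a=cv2.imread('pics/scene1.png')
for nm,(x0,x1,y0,y1) in dict(fuse=(255,305,205,280),large=(275,305,285,322),deep=(482,510,230,270),driver=(165,215,152,220),boxfront=(392,465,240,264)).items():
    s,_=cv2.phaseCorrelate(a[y0:y1,x0:x1].mean(2),b[y0:y1,x0:x1].mean(2)); print(nm,'px shift',np.round(s,2))
print(bot.read_state()['ft_force'],bot.read_state()['time'])
E
```

```text
scene9 n 1128 angle 1.097 res 0.0064 a -0.061 -0.005 z 0.096 0.163
fuse px shift [0.01 0.59]
large px shift [-0.05 -0.05]
deep px shift [-0.01 -0.04]
driver px shift [-0.04 -0.02]
boxfront px shift [ 0.46 -0.05]
[0.02421107 0.48599968 0.0447357 ] 11.2
```

```bash
python3 - <<'E'
from h import *
for f in('scene1','scene9'):
    d=np.load(f'pics/{f}.npy');P=cloud('scene',d)
    im=cv2.imread(f'pics/{f}.png')
    for nm,c in dict(fuse=(.62,-.099),batt=(.498,.205)).items():
        m=(np.linalg.norm(P[...,:2]-c,axis=-1)<.11)&(P[...,2]>.02)&(P[...,2]<.3)&(d>0)
        q=P[m];lo=q[q[:,2]<.09];v,u=np.where(m)
        print(f,nm,m.sum(),u.min(),u.max(),v.min(),v.max(),'zmax',np.percentile(q[:,2],99.5).round(4),lo[:,:2].mean(0).round(4))
E
```

```text
scene1 fuse 2284 255 303 209 271 zmax 0.0904 [ 0.6397 -0.0931]
scene1 batt 3565 394 462 195 258 zmax 0.0905 [0.5227 0.2056]
scene9 fuse 2272 255 303 209 270 zmax 0.0907 [ 0.6397 -0.0931]
scene9 batt 3976 394 462 101 258 zmax 0.2957 [0.5396 0.2014]
```

The fuse box and the battery box outline haven't moved, and the fuse hatch is shut. Handing in.

```bash
python3 -c "
from station import bot
print(bot.job_done())"
```

```text
the job is handed in; nothing more can be done
None
```

I pressed the battery box's wide hatch in once with the closed fingertips, about 5.5 mm of travel at up to about 4.4 N. I then backed off up and toward the robot, clear of the hatch. It sprang open and was still standing when I handed the job in at 11.2 s.

**Last checks:**
- **Hatch:** it measured about 1.10 rad (1.15 is fully open) in three pictures over 2 s, with its free edge at about 162 mm and no force on the tool. A fit from the top view gave 0.48 rad. I discounted it because that fit also took in points from the inside of the open box; the picture itself shows the hatch open.
- **Fuse box:** the hatch is shut. An image comparison gave a shift of about 0.6 px, but depth put the box within 0.1 mm of where it started, so I don't think it moved.
- **Battery box:** the outline is unchanged. The image comparison gave about 0.5 px.
- **Sockets and screwdriver:** the two sockets and the screwdriver did not move (under 0.1 px).

**TCP mismatch:** the real fingertips were about 34 mm above the reported TCP. My first descent therefore stopped short of the hatch. I caught this with the depth camera and found the contact by force instead.

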